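# Clear rejected pots and set the purge valve two turns open

## Task

Get the purge station ready: first take the two red-capped sample pots, which are rejects, off the aluminium vent plate and stand them upright in the grey side bin, leaving the blue-capped pot where it stands. Then take the black revolving handle on the green valve wheel, close the valve (clockwise from above) until it meets its stop, and back it off exactly two full turns. The valve has no lock, so finish still gripping the handle, holding it still at that setting, and do not disturb the other things on the bench.

Things in the scene. Friction and masses are not known exactly. Their poses are not given: they have to be found in the camera images.
- station: Purge station, fixed to the bench; its yaw varies. Aluminium vent plate 76 x 215 mm (x, y), 8 mm thick, on which the three pots stand in a row along the station's y axis, about 80 mm apart; origin at the centre of the plate's underside. The wheel valve stands on a foot beyond the plate (station +x), its axis 145 mm along x and -20 mm along y; a copper pipe under 32 mm high joins it to the plate.
- red_a: Rejected sample pot: white pot, red screw cap. 50 mm diameter, 68 mm high overall (body 48 mm diameter up to 52 mm, cap above that), about 60 g. Origin at the centre of its underside, z up. Lid fixed. Stands on the vent plate.
- red_b: The second rejected sample pot, the same as red_a.
- blue: Good sample pot with a blue screw cap, 50 mm diameter, 69 mm high; origin at the centre of its underside. Stays on the vent plate.
- bin: Grey open side bin, fixed to the bench, outer size 210 x 130 x 45 mm (x, y, z), walls and floor 4 mm thick. Origin at the centre of its underside; room for both pots side by side along its x axis.
- wheel_hub (a point): Point on the vertical axis of the valve wheel, at the mid-height of its rim (61 mm above the bench). The green wheel rim is 108 mm across outside and 12 mm thick; wheel and handle sweep a circle of 60 mm radius about this point.
- wheel (a joint): Turn of the valve wheel in rad: 0 = closed, at its hard stop; it grows as the valve opens, anticlockwise seen from above; one turn = 6.28, two turns open = 12.57. It starts between a third and five sixths of a turn open and can open to four turns. Stays where it is left; turning takes about 3 to 4 N at the handle.
- spinner: Black upright revolving handle on the wheel rim, 21 mm diameter, 40 mm tall (from 69 to 109 mm above the bench), 48 mm from the wheel's axis. Origin at the centre of its underside, z up. It spins freely on its own pin, so a gripper can hold it from above and carry it round in a horizontal circle without turning itself. When the wheel joint reads 0, the handle lies from the hub in the station's +x direction.
- die: Grey steel pellet die, 45 mm diameter, 38 mm high, a bystander; origin at the centre of its underside.
- ring_tin: Flat round tin, 66 mm diameter, 21 mm high, a bystander; origin at the centre of its underside.
- punch: Small steel punch standing on its flange, 27 mm diameter, 52 mm high, a bystander; origin at the centre of its underside.
Mind the look-alikes: they are no part of the job. What is shaped like the red_a but orange is not meant.

How it is judged:
On the way, in this order (a step that is already met when the one before it is completed fails the run):
1. both red-capped pots stand upright in the bin, let go (x of red_a in the frame of bin between -0.1 and 0.1 m and y of red_a in the frame of bin between -0.06 and 0.06 m and z of each of red_a, red_b in the frame of bin below 0.02 m and angle between each of red_a, red_b's own z axis and vertical below 0.25 rad and linear speed of each of red_a, red_b below 0.03 m/s and contact force between the fingers and red_a below 0.1 N and x of red_b in the frame of bin between -0.1 and 0.1 m and y of red_b in the frame of bin between -0.06 and 0.06 m and contact force between the fingers and red_b below 0.1 N), for 0.2 s.
2. the valve is closed to its stop (value of joint wheel below 0.08 rad), for 0.1 s.
At the end, for the whole second after the job is handed in: The wheel stands still two turns (12.57 rad, within 0.3 rad) from its stop with the fingers gripping the revolving handle (more than 2 N); both red-capped pots stand upright on the floor of the bin; the blue-capped pot is upright within 25 mm of where it began (all of step 1 and value of joint wheel between 12.2664 and 12.8664 rad and velocity of joint wheel between -0.1 and 0.1 rad/s and contact force between the fingers and spinner above 2 N and distance of blue from where it was at the start of the episode below 0.025 m and angle between blue's own z axis and vertical below 0.2 rad); the arm keeps its last pose, push and grip.
It fails at once if the blue-capped pot is shifted more than 25 mm or tipped (distance of blue from where it was at the start of the episode above 0.025 m or angle between blue's own z axis and vertical above 0.3 rad).
It fails at once if the die is disturbed (moved more than 25 mm) (distance of die from where it was at the start of the episode above 0.025 m).
It fails at once if the tin is disturbed (moved more than 25 mm) (distance of ring_tin from where it was at the start of the episode above 0.025 m).
It fails at once if the punch is disturbed (moved more than 25 mm) (distance of punch from where it was at the start of the episode above 0.025 m).
It also fails if it takes over 72 s, if anything falls off the work surface, if the arm or the gripper's body presses on something with over 40 N, if the wrist force passes 120 N, or if a joint passes its speed limit or range.

## Robot

A 7-joint arm with a two-finger parallel gripper is mounted at the origin on a cart in front of the work surface, level with it; the furniture and walls round the work are solid. World frame = base frame: x ahead of the robot, y to its left, z up, the work surface at z = 0. Lengths are in m, angles in rad, forces in N, time in s.
With the tool pointing down it reaches from about 0.4 to 0.875 m from the base axis. Payload 19.3 kg.
Tool frame: the origin (TCP) lies between the finger pads; the fingertips stand 17 mm ahead of it and the grasp point (between the pads) lies 2 mm behind it; z points along the fingers, x is the direction in which the jaws open and shut, and the axes are right-handed (so a half turn about z gives the same grasp; the last joint's range is limited). The gripper opens to 85 mm and grips with 20 to 120 N. Pads are 22 mm wide; open, the fingers measure 114 mm over their backs; the gripper's body (76 mm by 85 mm) begins 54 mm behind the grasp point. The pads swing forward as they close: fully open they stand 13 mm farther back than shut.
Start: joints at [1.087, 0.521, -0.036, 1.599, 0.021, 1.021, -0.113], TCP at [0.251, -0.572, 0.225] pointing down, gripper open.
Joint ranges: [-2.91, 2.91], [-0.3, 2.13], [-1.5, 1.42], [0.17, 2.43], [-1.26, 4.41], [0.16, 1.93], [-2.52, 2.52]. Speed limits (rad/s): [1.89, 1.89, 2.39, 2.39, 3.01, 3.01, 3.01].

## Interface

Orientations are given as [roll, pitch, yaw] about the fixed x, y, z axes, in that order (R = Rz(yaw) Ry(pitch) Rx(roll)).
In Python, from workcell import bot gives the robot as it stands. The module is installed in compiled form; this text tells all that it offers.
- The arm moves only by the tool arm_command, never from a script. Its argument "targets" is a list of rows, each a list of 6 numbers: the shift along the tool's x, y, z in mm, then the turn, a rotation vector about the tool's x, y, z in degrees. In form: [[x, y, z, wx, wy, wz], ...]. A call has 1 to 8 rows; each row shifts and turns the pose as measured when the row begins, along the tool's axes as they then stand; what a row does not reach is not made up. A row lasts 1/10 s, in which the tool goes at most 50 mm and 8.59 degrees, less where a joint would pass 70% of its speed; a pose out of reach is approached as far as the arm can. A call is refused whole if a number of a shift passes 50 or a number of a turn 8.59, either way. A call with a gripper value outside its range is refused whole. "grip" is the opening in per cent of the stroke, from 0 (shut) to 100 (fully open), set as the call begins (left out, the last holds). The fingers move at their own pace and stop on an object; "grip_force" is the grip in N (left out, the last holds). Time passes only in rows, so rows that do not move let the fingers close. It gives the time, the measured TCP pose, the force and the opening at its end, in the units of the state.
- bot.observe(): the state, without advancing time (a new reading comes with each control period).
- bot.grab_frame(name): name is "scene" or "top"; returns a dict with "color" (420x560x3 uint8, red, green, blue), "depth" (420x560 float32, m along the optical axis (not along the pixel's ray), 0 where there is no reading), "fov_y" (degrees; the focal length in pixels is half the picture's height over the tangent of half this angle, whatever the lens; pixels are square), "cx", "cy" (the principal point, pixels), "R" (3x3) and "t" (3): a world point X has camera coordinates R X + t. Camera axes: x right, y down, z forward; pixel columns grow to the right and rows downward; lengths in m; the calibration is good to about 2 mm. A picture is of the moment at which its call begins.
- bot.job_done(): hands the job in, once; it reports no verdict.
The state is a dict: "clock": time; "qpos": joint angles; "qd": joint speeds; "joint_efforts": joint torques, N m; "position": TCP position; "tool_rot": TCP orientation; "force": force on the tool from outside, world axes, zero at the start; "moment": the same for the moment, N m; "grip_width": finger opening in m.
Only numpy, scipy, OpenCV 4.12 (cv2) and the standard library are available. Lean on these libraries where they do the work, as an engineer would, in place of code of your own. Each camera call takes 0.05 s, during which the arm holds its last target. There are 200 camera calls.

## Working session

There is one attempt and no reset: what is moved stays moved. The work goes in short steps, Python scripts to look and compute and a tool call to move; the robot and the scene stay as the last step left them, time stands still between calls to the robot, and variables do not carry over. Pictures are saved under pics/ and viewed, about 8 in all and at most 12, crops included, and the job is handed in when it is done.

Besides the shell and the picture viewer there is one more tool, called by a JSON object that holds its "method" and its "body". arm_command: Moves the arm, as the interface text tells. Its arguments: {"type":"object","properties":{"targets":{"type":"array"},"grip":{"type":"number"},"grip_force":{"type":"number"}},"required":["targets"]}

```bash
mkdir -p pics
cat > h.py <<'E'
import numpy as np, cv2
from workcell import bot
def grab(n):
    f=bot.grab_frame(n); f['f']=f['color'].shape[0]/2/np.tan(np.radians(f['fov_y'])/2); return f
def save(f,p,crop=None,s=1):
    im=f['color'][...,::-1]
    if crop: im=im[crop[1]:crop[3],crop[0]:crop[2]]
    cv2.imwrite('pics/'+p,cv2.resize(im,None,fx=s,fy=s,interpolation=cv2.INTER_CUBIC))
def ray(f,u,v,z):
    R,t=np.array(f['R']),np.array(f['t']); c=-R.T@t
    d=R.T@np.array([(u-f['cx'])/f['f'],(v-f['cy'])/f['f'],1]); return c+d*(z-c[2])/d[2]
def cloud(f):
    h,w=f['depth'].shape; v,u=np.mgrid[:h,:w]; d=f['depth']
    P=np.stack([(u-f['cx'])/f['f']*d,(v-f['cy'])/f['f']*d,d],-1)
    return (P-np.array(f['t']))@np.array(f['R'])
E
python3 - <<'E'
from h import *
for n in('scene','top'):
    f=grab(n); save(f,n+'0.png',s=1.4); print(n,f['f'],f['cx'],f['cy'],-np.array(f['R']).T@f['t'])
print(bot.observe())
E
```

```text
scene 422.7992029575306 285.04744968821956 210.26317380903308 [ 0.2386923  -1.00179354  0.65447902]
top 412.2295123828842 278.1373638074747 210.47362725951916 [ 0.42585269 -0.35332223  0.91776595]
{'clock': 0.1, 'qpos': array([ 1.08673386,  0.52193021, -0.03632849,  1.59991804,  0.02120429,
        1.02110468, -0.11279024]), 'qd': array([-4.75239878e-04, -3.60633872e-03,  8.27831482e-04, -1.32011076e-03,
       -2.01551060e-03, -3.51429070e-05, -8.35898602e-04]), 'joint_efforts': array([ 4.60661104e-03, -9.28492856e+01,  1.98511139e+00, -3.70528901e+01,
        1.82570581e-02,  5.46864088e-03, -1.89249349e-04]), 'position': array([ 0.25119482, -0.57198031,  0.22441016]), 'tool_rot': array([ 3.14152205e+00,  9.72613793e-04, -1.15693255e+00]), 'force': array([ 0.29189082,  0.28886477, -0.20586266]), 'moment': array([ 0.05290434, -0.01721771, -0.00281996]), 'grip_width': 0.08530757303036003}
```

View pics/scene0.png

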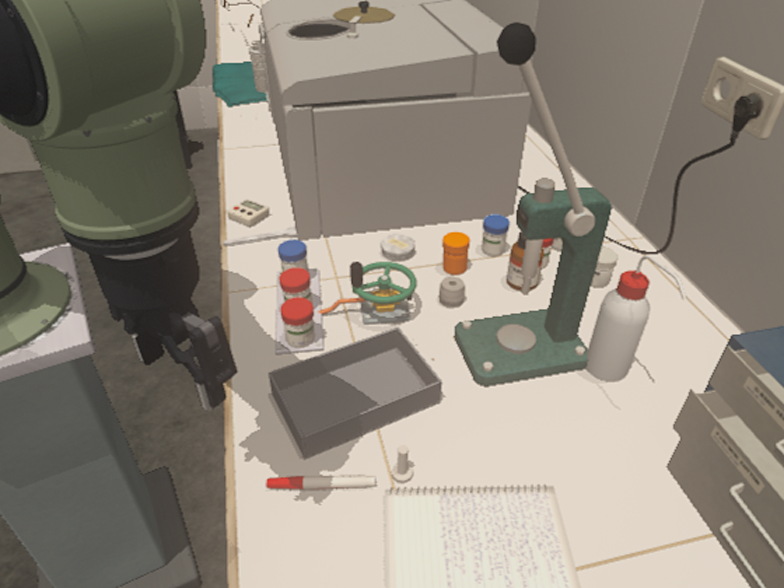

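View pics/top0.png

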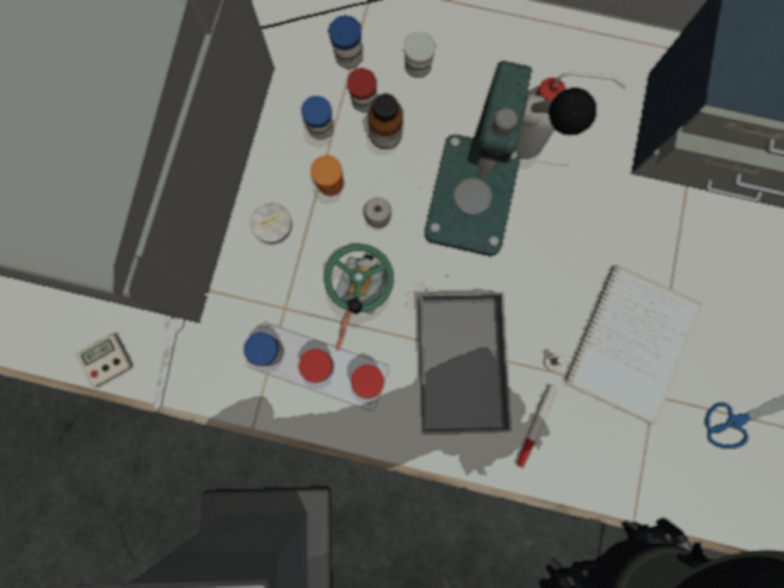

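Top view (shown at 1.4x): the red caps on the plate are at (316,366) and (368,381), and the blue pot is at (262,349). The handle is at (355,305), the wheel at (358,277) and the bin at about (463,362).

These could be mistaken for the targets: the red cap at the back (362,86), the orange pot (327,174), the red bottle cap (551,90) and the red pen (525,452). By the description, I want the two red caps standing on the plate.

```bash
cat > meas.py <<'E'
from h import *
f=grab('top'); im=f['color']; hsv=cv2.cvtColor(im,cv2.COLOR_RGB2HSV); H,S,V=cv2.split(hsv)
def blobs(m,z,amin=60,box=None):
    m=m.astype(np.uint8)
    if box: k=np.zeros_like(m);k[box[1]:box[3],box[0]:box[2]]=1;m=m*k
    n,l,st,c=cv2.connectedComponentsWithStats(m)
    out=[]
    for i in range(1,n):
        if st[i,4]<amin: continue
        (x,y),r=cv2.minEnclosingCircle(np.argwhere(l==i)[:,::-1].astype(np.float32))
        print('px',c[i].round(1),'area',st[i,4],'circ',np.round((x,y,r),1),'world',ray(f,*c[i],z).round(4)[:2], 'depthz',np.round(np.median(cloud(f)[l==i][:,2]),3))
print('red');blobs(((H<6)|(H>172))&(S>150)&(V>70),.068,box=(150,200,330,320))
print('blue');blobs((H>100)&(H<130)&(S>100),.069,box=(150,200,330,320))
print('green');blobs((H>60)&(H<95)&(S>70),.067,box=(220,165,290,230))
print('black');blobs((V<45),.109,30,box=(225,170,290,235))
g=((abs(im.astype(int).max(-1)-im.min(-1))<25)&(V<110)&(V>20)).astype(np.uint8); k=np.zeros_like(g);k[200:315,285:375]=1;g*=k
C=cloud(f); 
for z,n in((.045,'rim'),):
    m=((C[...,2]>.036)&(C[...,2]<.055)).astype(np.uint8)*k
    pts=C[m>0][:,:2].astype(np.float32); print('bin pts',len(pts)); r=cv2.minAreaRect(pts); print(r,cv2.boxPoints(r).round(3).tolist())
# handle: points by depth 
m=(C[...,2]>.095)&(C[...,2]<.12); m[:165]=0;m[235:]=0;m[:,:220]=0;m[:,290:]=0
print('handle depth',C[m].mean(0) if m.any() else None,m.sum())
# plate
m=((C[...,2]>.005)&(C[...,2]<.012)).astype(np.uint8); m[:225]=0;m[295:]=0;m[:,:165]=0;m[:,283:]=0
print('plate',m.sum(),cv2.minAreaRect(C[m>0][:,:2].astype(np.float32)))
for n,u,v,z in(('tin',271,222,.021),('die',377,208,.038),('punch',553,358,.05)): print(n,ray(f,u/1.4,v/1.4,z)[:2].round(3))
for n,u,v,z in(('platecorner',268,322,.008),('pc2',388,360,.008),('pc3',375,408,.008),('binc',417,295,.045),('b2',502,294,.045),('b3',508,430,.045),('b4',421,432,.045)): print(n,ray(f,u/1.4,v/1.4,z)[:2].round(3))
save(f,'crop1.png',(160,150,400,330),3.3)
E
python3 meas.py
```

```text
red
px [225.1 260.8] area 385 circ [225.  261.   11.2] world [ 0.4689 -0.2475] depthz 0.072
px [262.  272.2] area 374 circ [262.  272.2  11. ] world [ 0.4436 -0.3224] depthz 0.072
blue
px [186.1 249. ] area 422 circ [186.3 248.8  11.7] world [ 0.4952 -0.1677] depthz 0.074
green
px [256.5 197.4] area 585 circ [255.7 198.4  23.9] world [ 0.5998 -0.3143] depthz 0.064
black
px [252.9 217.8] area 74 circ [252.8 218.    5.2] world [ 0.55   -0.3082] depthz 0.106
bin pts 682
((0.47055667638778687, -0.46977120637893677), (0.13049159944057465, 0.21079377830028534), 89.81199645996094) [[0.36500000953674316, -0.5350000262260437], [0.5759999752044678, -0.5350000262260437], [0.5759999752044678, -0.4050000011920929], [0.36500000953674316, -0.40400001406669617]]
handle depth [ 0.55131168 -0.30834317  0.10531592] 82
plate 1204 ((0.4790905714035034, -0.24662771821022034), (0.2132190614938736, 0.0919591560959816), 69.3040542602539)
tin [ 0.702 -0.172]
die [ 0.716 -0.344]
punch [ 0.47  -0.601]
platecorner [ 0.542 -0.166]
pc2 [ 0.477 -0.354]
pc3 [ 0.403 -0.332]
binc [ 0.573 -0.401]
b2 [ 0.57  -0.532]
b3 [ 0.367 -0.528]
b4 [ 0.368 -0.4  ]
```

View pics/crop1.png

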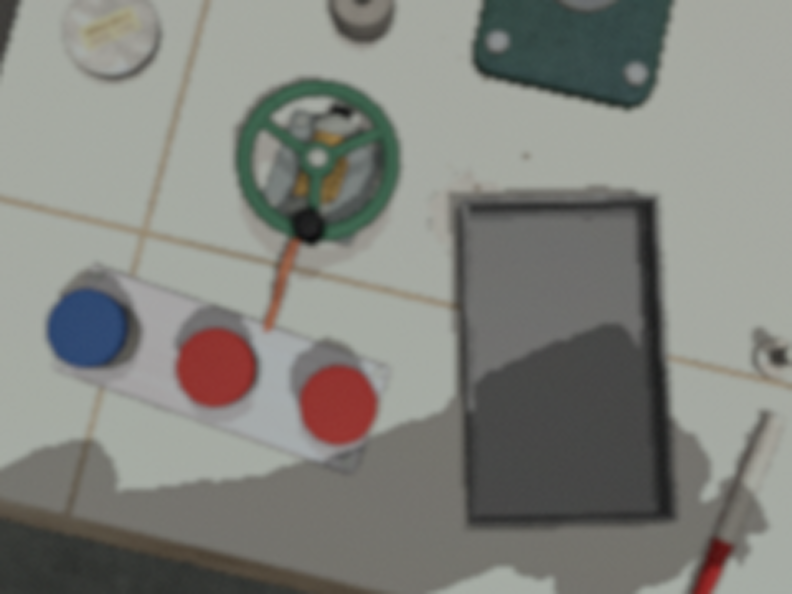

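Crop check: the two red caps on the plate are at crop px (216,367) and (338,403), with blue at (87,328). The station yaw is about -18.4°, and the hub is at about (0.600, -0.312). The handle sits about 194° open.

```bash
cat > plan.py <<'E'
import sys
from h import *
from scipy.spatial.transform import Rotation as Ro
def plan(goal,yaw,n):
    s=bot.observe(); p=s['position']; R=Ro.from_euler('xyz',s['tool_rot']); G=Ro.from_euler('xyz',[np.pi,0,yaw])
    rv=(G*R.inv()).as_rotvec(); d=(np.array(goal)-p)/n
    print('t',s['clock'],'p',p.round(4),'rpy',s['tool_rot'].round(3),'q',s['qpos'].round(2),'F',s['force'].round(1),'w',round(s['grip_width'],4))
    for i in range(n):
        Rk=Ro.from_rotvec(rv*i/n)*R
        print((np.r_[Rk.inv().apply(d)*1000,np.degrees(Rk.inv().apply(rv/n))]).round(1).tolist())
if __name__=='__main__':
    a=[float(x) for x in sys.argv[1:]]; plan(a[:3],np.radians(a[3]),int(a[4]))
E
python3 plan.py .4436 -.3224 .19 -18.4 8
```

```text
t 0.15 p [ 0.2512 -0.572   0.2245] rpy [ 3.142e+00  1.000e-03 -1.157e+00] q [ 1.09  0.52 -0.04  1.6   0.02  1.02 -0.11] F [-0.6 -1.1  0.8] w 0.0855
[-18.9, -34.6, 4.3, -0.0, 0.0, -6.0]
[-15.2, -36.4, 4.3, -0.0, 0.0, -6.0]
[-11.3, -37.7, 4.3, -0.0, 0.0, -6.0]
[-7.3, -38.7, 4.3, -0.0, 0.0, -6.0]
[-3.2, -39.3, 4.3, -0.0, 0.0, -6.0]
[0.9, -39.4, 4.3, -0.0, 0.0, -6.0]
[5.0, -39.1, 4.3, -0.0, 0.0, -6.0]
[9.0, -38.4, 4.3, -0.0, 0.0, -6.0]
```

{"method": "arm_command", "body": {"targets": [[-19,-35,4,0,0,-6],[-15,-36,4,0,0,-6],[-11,-38,4,0,0,-6],[-7,-39,4,0,0,-6],[-3,-39,4,0,0,-6],[1,-39,4,0,0,-6],[5,-39,4,0,0,-6],[9,-38,4,0,0,-6]], "grip": 85, "grip_force": 40}}

```text
clock: 0.95
position: [0.4435, -0.3168, 0.1899]
tool_rot: [3.14, 0.003, -0.298]
force: [0.6, 0.3, 0.4]
grip_width: 0.0725
```

```bash
python3 plan.py .4436 -.3224 .15 -18.4 2
python3 - <<'E'
from h import *
f=grab('top'); save(f,'top1.png',s=1.4)
E
```

```text
t 0.95 p [ 0.4435 -0.3168  0.1899] rpy [ 3.14e+00  3.00e-03 -2.98e-01] q [ 0.74  0.45 -0.31  1.84  0.17  0.88  0.05] F [0.6 0.3 0.4] w 0.0725
[0.9, 2.6, 19.9, 0.0, 0.1, 0.7]
[0.9, 2.6, 19.9, 0.0, 0.1, 0.7]
```

{"method": "arm_command", "body": {"targets": [[1,3,20,0,0,0.7],[1,3,20,0,0,0.7],[0,0,30,0,0,0],[0,0,30,0,0,0],[0,0,28,0,0,0]]}}

```text
clock: 1.5
position: [0.4514, -0.3156, 0.0603]
tool_rot: [-3.141, -0.004, -0.304]
force: [0.9, -0.2, -0.3]
grip_width: 0.0724
```

{"method": "arm_command", "body": {"targets": [[0,0,0,0,0,0],[0,0,0,0,0,0],[0,0,0,0,0,0],[0,0,0,0,0,0],[0,0,0,0,0,0],[0,0,0,0,0,0]], "grip": 0}}

```text
clock: 2.1
position: [0.4512, -0.3163, 0.0624]
tool_rot: [-3.141, -0.004, -0.306]
force: [1.4, 0.7, -1.4]
grip_width: 0.0452
```

{"method": "arm_command", "body": {"targets": [[0,0,0,0,0,0],[0,0,0,0,0,0]]}}

```text
clock: 2.3
position: [0.4514, -0.3165, 0.0631]
tool_rot: [-3.141, -0.005, -0.306]
force: [-0.1, -1.0, -0.7]
grip_width: 0.0451
```

```bash
python3 - <<'E'
from h import *
f=grab('scene'); save(f,'s2.png',(160,150,320,270),4); g=grab('top'); save(g,'t2.png',(160,180,320,300),4)
a=cv2.imread('pics/s2.png');b=cv2.imread('pics/t2.png'); cv2.imwrite('pics/c2.png',cv2.resize(np.hstack([a,b]),(800,300)))
E
python3 plan.py .4436 -.3224 .19 -18.4 1
```

```text
t 2.4 p [ 0.4514 -0.3165  0.0629] rpy [-3.141 -0.005 -0.306] q [ 0.69  0.64 -0.25  1.91  0.26  0.62 -0.03] F [-0.1  0.6 -0.9] w 0.0454
[-5.0, 7.9, -127.1, -0.0, -0.3, 0.9]
```

View pics/c2.png

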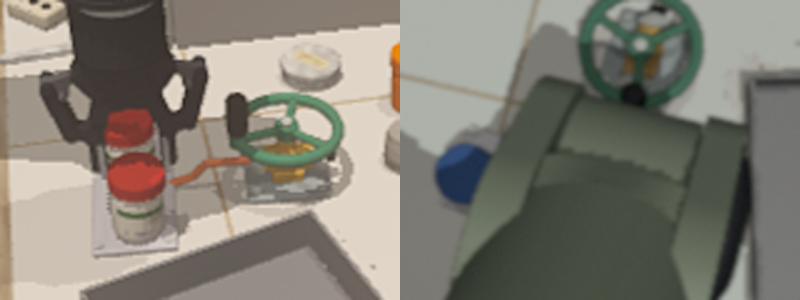

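The fingers look as if they are around the rear red pot, not the front one. I'll check by projecting the TCP and the measured pots into both views.

Run:
```python
from h import *
P={'tcp':bot.observe()['position'],'redb':[.4436,-.3224,.076],'reda':[.4689,-.2475,.076],'blue':[.4952,-.1677,.077],'hub':[.6,-.312,.067],'handle':[.551,-.308,.109]}
for n in('scene','top'):
    f=grab(n); C=cloud(f)
    for k,p in P.items():
        c=np.array(f['R'])@p+f['t']; print(n,k,(c[:2]/c[2]*f['f']+[f['cx'],f['cy']]).round(1))
    hsv=cv2.cvtColor(f['color'],cv2.COLOR_RGB2HSV);H,S,V=cv2.split(hsv)
    if n=='scene':
        m=(((H<6)|(H>172))&(S>150)&(V>70)).astype(np.uint8); k,l,st,c=cv2.connectedComponentsWithStats(m)
        for i in range(1,k):
            if st[i,4]>50: print(c[i].round(1),st[i,4],np.median(C[l==i],0).round(3))
        m=(V<60)&(C[...,2]>.03)&(C[...,2]<.1)&(C[...,1]>-.45); m[:,:170]=0;m[:,250:]=0
        for q in C[m][::25].round(3): print(q)
```

```text
scene tcp [213.7 220.1]
scene redb [210.7 218.1]
scene reda [209.2 196.2]
scene blue [207.6 175.4]
scene hub [273.5 198.4]
scene handle [252.9 188.4]
[212.9 197.1] 94 [ 0.477 -0.25   0.073]
[452.7 199.8] 173 [ 0.834 -0.599  0.173]
[213.3 221.1] 247 [ 0.443 -0.336  0.077]
[203.4 344.2] 166 [ 0.331 -0.564  0.013]
top tcp [259.1 268.6]
top redb [261.8 272.2]
top reda [224.6 260.6]
top blue [185.3 248.7]
top hub [255.4 197.3]
top handle [252.8 217.4]
```

Run:
```python
from h import *
f=grab('scene'); C=cloud(f); 
for u,v in((188,205),(190,212),(192,216),(226,210),(228,214),(229,205),(238,178),(180,180),(212,170),(212,185),(200,160),(226,217)): print(u,v,f['color'][v,u],C[v,u].round(3))
```

```text
188 205 [67 59 55] [ 0.402 -0.315  0.121]
190 212 [160 150 138] [ 0.435 -0.183 -0.003]
192 216 [210 199 185] [ 0.435 -0.2   -0.004]
226 210 [121 113 106] [ 0.475 -0.336  0.096]
228 214 [71 63 59] [ 0.48  -0.332  0.081]
229 205 [72 64 59] [ 0.483 -0.334  0.105]
238 178 [66 59 55] [ 0.505 -0.338  0.169]
180 180 [90 84 80] [ 0.399 -0.292  0.17 ]
212 170 [60 54 49] [ 0.447 -0.357  0.217]
212 185 [63 55 51] [ 0.452 -0.33   0.164]
200 160 [61 54 50] [ 0.43  -0.346  0.238]
226 217 [121 113 107] [ 0.474 -0.335  0.076]
```

Depth puts the fingers at y≈-0.33, on either side of the front pot, so this is the correct grasp; the rear cap was only seen through the gap. I'll lift it and check.

{"method": "arm_command", "body": {"targets": [[0,0,-15,0,0,0],[0,0,-30,0,0,0],[0,0,-40,0,0,0],[0,0,-40,0,0,0],[0,0,0,0,0,0]], "grip_force": 50}}

```text
clock: 3.05
position: [0.4501, -0.3155, 0.1908]
tool_rot: [-3.139, -0.001, -0.305]
force: [0.4, -0.2, -0.7]
grip_width: 0.0448
```

```bash
python3 plan.py .4256 -.47 .17 -18.4 4
python3 - <<'E'
from h import *
f=grab('scene'); save(f,'s3.png',(150,100,350,300),3)
E
```

```text
t 3.05 p [ 0.4501 -0.3155  0.1908] rpy [-3.139e+00 -1.000e-03 -3.050e-01] q [ 0.74  0.46 -0.31  1.82  0.17  0.89  0.04] F [ 0.4 -0.2 -0.7] w 0.0448
[5.8, 38.7, 5.1, -0.0, -0.0, 0.2]
[5.9, 38.7, 5.1, -0.0, -0.0, 0.2]
[6.1, 38.6, 5.2, -0.0, -0.0, 0.2]
[6.2, 38.6, 5.2, -0.0, -0.0, 0.2]
```

View pics/s3.png

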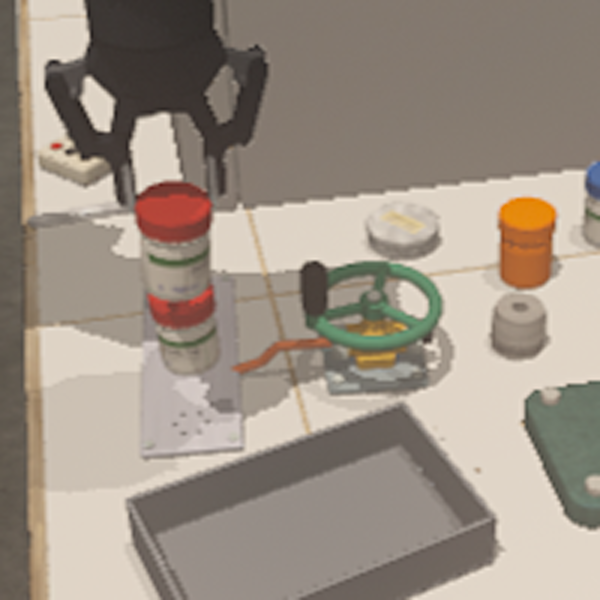

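{"method": "arm_command", "body": {"targets": [[6,36,5,0,0,0],[6,36,5,0,0,0],[6,36,5,0,0,0],[6,37,5,0,0,0],[0,0,0,0,0,0]]}}

```text
clock: 3.6
position: [0.4268, -0.4636, 0.1622]
tool_rot: [-3.137, 0.006, -0.301]
force: [-0.4, 0.6, -0.9]
grip_width: 0.0449
```

```bash
python3 plan.py .428 -.462 .062 -18.4 4
```

```text
t 3.6 p [ 0.4268 -0.4636  0.1622] rpy [-3.137  0.006 -0.301] q [ 0.91  0.61 -0.27  1.63  0.19  0.94  0.27] F [-0.4  0.6 -0.9] w 0.0449
[0.3, -0.4, 25.1, -0.1, 0.1, 0.3]
[0.3, -0.4, 25.1, -0.1, 0.1, 0.3]
[0.2, -0.4, 25.1, -0.1, 0.1, 0.3]
[0.2, -0.5, 25.1, -0.1, 0.1, 0.3]
```

{"method": "arm_command", "body": {"targets": [[0,0,30,0,0,0],[0,0,30,0,0,0],[0,0,20,0,0,0],[0,0,10,0,0,0],[0,0,4,0,0,0],[0,0,0,0,0,0],[0,0,0,0,0,0]]}}

```text
clock: 4.3
position: [0.4242, -0.4616, 0.0592]
tool_rot: [-3.134, 0.012, -0.303]
force: [0.8, -0.1, -0.6]
grip_width: 0.045
```

{"method": "arm_command", "body": {"targets": [[0,0,1,0,0,0],[0,0,0,0,0,0],[0,0,0,0,0,0],[0,0,0,0,0,0]], "grip": 70}}

```text
clock: 4.7
position: [0.4253, -0.4626, 0.0609]
tool_rot: [-3.136, 0.008, -0.303]
force: [-0.1, -0.0, -0.5]
grip_width: 0.0595
```

{"method": "arm_command", "body": {"targets": [[0,0,-15,0,0,0],[0,0,-30,0,0,0],[0,0,-40,0,0,0],[0,0,-40,0,0,0],[0,0,0,0,0,0]]}}

```text
clock: 5.2
position: [0.4262, -0.4633, 0.1947]
tool_rot: [-3.136, 0.008, -0.302]
force: [0.1, -0.7, -0.4]
grip_width: 0.0599
```

```bash
python3 plan.py .469 -.2475 .17 -18.4 6
```

```text
t 5.2 p [ 0.4262 -0.4633  0.1947] rpy [-3.136  0.008 -0.302] q [ 0.92  0.58 -0.28  1.6   0.18  1.    0.28] F [ 0.1 -0.7 -0.4] w 0.0599
[-3.9, -36.4, 4.4, -0.1, 0.1, 0.2]
[-4.0, -36.4, 4.3, -0.1, 0.1, 0.2]
[-4.1, -36.4, 4.3, -0.1, 0.1, 0.2]
[-4.2, -36.4, 4.2, -0.1, 0.1, 0.2]
[-4.3, -36.4, 4.2, -0.1, 0.1, 0.2]
[-4.5, -36.4, 4.2, -0.1, 0.1, 0.2]
```

{"method": "arm_command", "body": {"targets": [[-4,-36,2,0,0,0],[-4,-36,2,0,0,0],[-4,-36,2,0,0,0],[-4,-36,2,0,0,0],[-4,-37,2,0,0,0],[-4,-37,2,0,0,0],[0,0,0,0,0,0]], "grip": 85}}

```text
clock: 5.9
position: [0.4699, -0.2419, 0.1908]
tool_rot: [-3.14, -0.001, -0.305]
force: [-0.2, -0.1, 0.1]
grip_width: 0.073
```

```bash
python3 plan.py .4685 -.249 .12 -18.4 3
```

```text
t 5.9 p [ 0.4699 -0.2419  0.1908] rpy [-3.14e+00 -1.00e-03 -3.05e-01] q [ 0.62  0.43 -0.33  1.88  0.18  0.86 -0.11] F [-0.2 -0.1  0.1] w 0.073
[0.2, 2.4, 23.6, -0.0, -0.0, 0.3]
[0.3, 2.4, 23.6, -0.0, -0.0, 0.3]
[0.3, 2.4, 23.6, -0.0, -0.0, 0.3]
```

{"method": "arm_command", "body": {"targets": [[0,3,24,0,0,0],[0,3,24,0,0,0],[0,3,24,0,0,0],[0,0,0,0,0,0]]}}

```text
clock: 6.3
position: [0.469, -0.2507, 0.1208]
tool_rot: [-3.141, -0.007, -0.302]
force: [0.8, -0.2, 0.2]
grip_width: 0.0726
```

```bash
python3 plan.py .4685 -.249 .062 -18.4 3
```

```text
t 6.3 p [ 0.469  -0.2507  0.1208] rpy [-3.141 -0.007 -0.302] q [ 0.6   0.53 -0.3   1.93  0.23  0.71 -0.14] F [ 0.8 -0.2  0.2] w 0.0726
[-0.5, -0.5, 19.6, -0.0, -0.1, 0.4]
[-0.4, -0.5, 19.6, -0.0, -0.1, 0.4]
[-0.4, -0.5, 19.6, -0.0, -0.1, 0.4]
```

{"method": "arm_command", "body": {"targets": [[0,0,20,0,0,0],[0,0,20,0,0,0],[0,0,19,0,0,0],[0,0,0,0,0,0]]}}

```text
clock: 6.7
position: [0.4717, -0.2528, 0.0657]
tool_rot: [3.141, -0.012, -0.303]
force: [-1.8, -0.5, 0.5]
grip_width: 0.0725
```

{"method": "arm_command", "body": {"targets": [[0,0,0,0,0,0],[0,0,0,0,0,0],[0,0,0,0,0,0],[0,0,0,0,0,0],[0,0,0,0,0,0],[0,0,0,0,0,0]], "grip": 0}}

```text
clock: 7.3
position: [0.474, -0.2542, 0.0714]
tool_rot: [3.139, -0.018, -0.304]
force: [-0.4, -0.6, -0.5]
grip_width: -0.0001
```

{"method": "arm_command", "body": {"targets": [[0,0,-15,0,0,0],[0,0,-30,0,0,0],[0,0,-40,0,0,0],[0,0,-40,0,0,0],[0,0,0,0,0,0]]}}

```text
clock: 7.8
position: [0.4712, -0.2524, 0.2002]
tool_rot: [3.14, -0.015, -0.303]
force: [1.0, -0.8, 0.5]
grip_width: 0.0001
```

```bash
python3 plan.py .517 -.467 .19 -18.4 6;  python3 - <<'E'
from h import *
f=grab('scene'); save(f,'s4.png',(150,100,350,300),3)
E
```

```text
t 7.8 p [ 0.4712 -0.2524  0.2002] rpy [ 3.14  -0.015 -0.303] q [ 0.64  0.42 -0.34  1.86  0.18  0.87 -0.09] F [ 1.  -0.8  0.5] w 0.0001
[17.9, 31.8, 2.0, 0.0, -0.1, 0.2]
[18.0, 31.8, 2.0, 0.0, -0.1, 0.2]
[18.1, 31.7, 1.9, 0.0, -0.1, 0.2]
[18.2, 31.7, 1.9, 0.0, -0.1, 0.2]
[18.3, 31.6, 1.8, 0.0, -0.1, 0.2]
[18.4, 31.6, 1.8, 0.0, -0.1, 0.2]
```

View pics/s4.png

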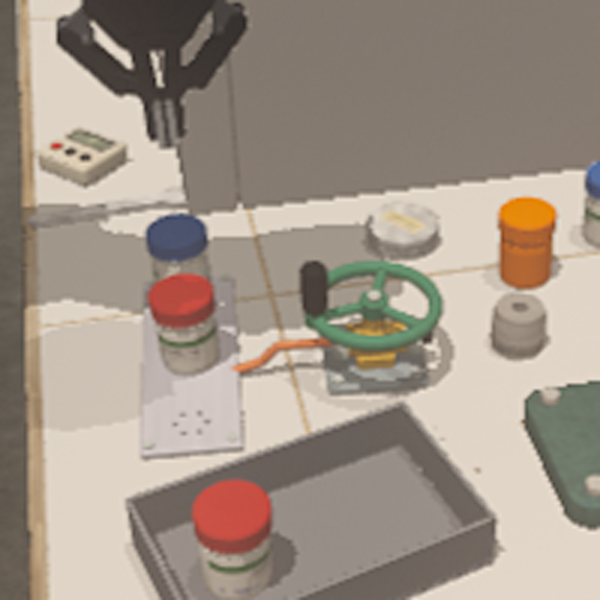

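red_b stands upright in the bin. The grasp of red_a missed: the fingers are shut on nothing and the pot is still on the plate. I'll re-measure red_a from both views.

```bash
cat > reds.py <<'E'
from h import *
for n in('scene','top'):
    f=grab(n); C=cloud(f); hsv=cv2.cvtColor(f['color'],cv2.COLOR_RGB2HSV);H,S,V=cv2.split(hsv)
    for nm,mk in(('red',((H<6)|(H>172))&(S>150)&(V>70)),('blue',(H>100)&(H<130)&(S>100))):
        m=mk.astype(np.uint8); k,l,st,c=cv2.connectedComponentsWithStats(m)
        for i in range(1,k):
            p=C[l==i]; q=np.median(p,0)
            if st[i,4]>40 and .3<q[0]<.62 and -.56<q[1]<-.1:
                top=p[p[:,2]>np.percentile(p[:,2],85)-.006]
                print(n,nm,c[i].round(1),st[i],'med',q.round(3),'ztop',np.percentile(p[:,2],90).round(3),'topface',((top.min(0)+top.max(0))/2).round(4),np.ptp(top,axis=0).round(3))
E
python3 reds.py
```

```text
scene red [209.8 198.1] [200 192  21  14 226] med [ 0.469 -0.251  0.073] ztop 0.074 topface [ 0.3662 -0.6134  0.3615] [0.255 0.777 0.586]
scene red [226.8 270. ] [215 260  25  21 410] med [ 0.417 -0.472  0.069] ztop 0.071 topface [ 0.4177 -0.4703  0.0682] [0.047 0.048 0.008]
top red [333.3 283.2] [322 272  23  23 419] med [ 0.418 -0.467  0.068] ztop 0.07 topface [ 0.418  -0.4211  0.4908] [0.044 0.136 0.854]
top red [374.8 322.6] [370 314  11  19  82] med [ 0.332 -0.558  0.011] ztop 0.013 topface [ 0.3692 -0.4616  0.4631] [0.113 0.217 0.909]
```

red_b is in the bin at (0.418, -0.469), and red_a is still at (0.469, -0.25). The miss was too high: the pads sit farther back when open, and the zero rows let the arm creep upward. I'll go lower this time, to TCP z≈0.05.

{"method": "arm_command", "body": {"targets": [[0,0,20,0,0,0],[0,0,20,0,0,0],[0,0,10,0,0,0],[0,0,0,0,0,0],[0,0,0,0,0,0]], "grip": 90}}

```text
clock: 8.45
position: [0.4674, -0.2507, 0.1395]
tool_rot: [-3.141, -0.001, -0.302]
force: [0.4, -0.5, 0.8]
grip_width: 0.0722
```

```bash
python3 plan.py .467 -.2505 .05 -18.4 4
```

```text
t 8.45 p [ 0.4674 -0.2507  0.1395] rpy [-3.141e+00 -1.000e-03 -3.020e-01] q [ 0.62  0.5  -0.31  1.92  0.22  0.76 -0.12] F [ 0.4 -0.5  0.8] w 0.0722
[-0.1, 0.0, 22.4, -0.0, -0.0, 0.3]
[-0.1, 0.0, 22.4, -0.0, -0.0, 0.3]
[-0.1, -0.0, 22.4, -0.0, -0.0, 0.3]
[-0.1, -0.0, 22.4, -0.0, -0.0, 0.3]
```

{"method": "arm_command", "body": {"targets": [[0,0,22,0,0,0],[0,0,22,0,0,0],[0,0,22,0,0,0],[0,0,22,0,0,0],[0,0,1,0,0,0],[0,0,1,0,0,0]]}}

```text
clock: 9.05
position: [0.4703, -0.2519, 0.0507]
tool_rot: [3.141, -0.007, -0.303]
force: [0.4, 0.4, -0.6]
grip_width: 0.0767
```

{"method": "arm_command", "body": {"targets": [[0,0,0,0,0,0],[0,0,1,0,0,0],[0,0,0,0,0,0],[0,0,1,0,0,0],[0,0,0,0,0,0],[0,0,0,0,0,0]], "grip": 0}}

```text
clock: 9.65
position: [0.4722, -0.2532, 0.053]
tool_rot: [3.14, -0.012, -0.304]
force: [-1.1, 0.2, 0.1]
grip_width: 0.0473
```

{"method": "arm_command", "body": {"targets": [[0,0,-15,0,0,0],[0,0,-30,0,0,0],[0,0,-40,0,0,0],[0,0,-40,0,0,0],[0,0,-10,0,0,0],[0,0,0,0,0,0]]}}

```text
clock: 10.25
position: [0.4698, -0.2518, 0.192]
tool_rot: [3.141, -0.01, -0.303]
force: [-0.3, -0.5, -1.6]
grip_width: 0.0473
```

```bash
python3 plan.py .519 -.47 .185 -18.4 6; python3 reds.py
```

```text
t 10.25 p [ 0.4698 -0.2518  0.192 ] rpy [ 3.141 -0.01  -0.303] q [ 0.64  0.43 -0.34  1.87  0.18  0.86 -0.09] F [-0.3 -0.5 -1.6] w 0.0473
[18.7, 32.3, 1.4, 0.0, -0.1, 0.2]
[18.8, 32.2, 1.3, 0.0, -0.1, 0.2]
[18.9, 32.2, 1.3, 0.0, -0.1, 0.2]
[19.0, 32.1, 1.3, 0.0, -0.1, 0.2]
[19.1, 32.0, 1.2, 0.0, -0.1, 0.2]
[19.2, 32.0, 1.2, 0.0, -0.1, 0.2]
scene red [203.7 146.8] [194 138  22  16 189] med [ 0.466 -0.262  0.213] ztop 0.214 topface [ 0.4712 -0.249   0.2119] [0.044 0.047 0.008]
scene red [226.8 270. ] [215 260  25  21 408] med [ 0.417 -0.472  0.069] ztop 0.07 topface [ 0.3402 -0.7241  0.3596] [0.203 0.555 0.59 ]
top red [333.3 283.2] [322 272  23  23 420] med [ 0.418 -0.467  0.068] ztop 0.07 topface [ 0.418  -0.4211  0.491 ] [0.044 0.136 0.853]
top red [374.8 322.6] [370 314  11  19  82] med [ 0.332 -0.559  0.011] ztop 0.014 topface [ 0.3311 -0.5597  0.0122] [0.037 0.02  0.008]
```

{"method": "arm_command", "body": {"targets": [[19,32,1,0,0,0],[19,32,1,0,0,0],[19,32,1,0,0,0],[19,32,1,0,0,0],[19,32,1,0,0,0],[19,32,1,0,0,0],[0,0,0,0,0,0]]}}

```text
clock: 11.05
position: [0.5194, -0.4732, 0.1697]
tool_rot: [-3.138, 0.009, -0.298]
force: [-0.5, 0.1, -2.2]
grip_width: 0.0475
```

```bash
python3 plan.py .519 -.468 .052 -18.4 5
```

```text
t 11.05 p [ 0.5194 -0.4732  0.1697] rpy [-3.138  0.009 -0.298] q [ 0.82  0.72 -0.28  1.4   0.21  1.06  0.2 ] F [-0.5  0.1 -2.2] w 0.0475
[-0.2, -0.9, 23.6, -0.0, 0.1, 0.3]
[-0.2, -0.9, 23.6, -0.0, 0.1, 0.3]
[-0.3, -0.9, 23.6, -0.0, 0.1, 0.3]
[-0.3, -0.9, 23.6, -0.0, 0.1, 0.3]
[-0.4, -1.0, 23.6, -0.0, 0.1, 0.3]
```

{"method": "arm_command", "body": {"targets": [[0,-1,30,0,0,0],[0,-1,30,0,0,0],[0,-1,30,0,0,0],[0,-1,15,0,0,0],[0,0,8,0,0,0],[0,0,4,0,0,0],[0,0,0,0,0,0]]}}

```text
clock: 11.75
position: [0.5187, -0.4684, 0.0459]
tool_rot: [-3.138, 0.014, -0.299]
force: [0.2, -0.3, -0.4]
grip_width: 0.0471
```

{"method": "arm_command", "body": {"targets": [[0,0,0,0,0,0],[0,0,0,0,0,0],[0,0,0,0,0,0],[0,0,0,0,0,0]], "grip": 70}}

```text
clock: 12.15
position: [0.5192, -0.4682, 0.0461]
tool_rot: [-3.138, 0.013, -0.298]
force: [0.1, 0.3, 0.4]
grip_width: 0.0601
```

{"method": "arm_command", "body": {"targets": [[0,0,-15,0,0,0],[0,0,-30,0,0,0],[0,0,-40,0,0,0],[0,0,-40,0,0,0],[0,-30,-20,0,0,0],[0,-30,0,0,0,0],[0,0,0,0,0,0]]}}

```text
clock: 12.85
position: [0.5389, -0.4103, 0.2029]
tool_rot: [-3.137, 0.011, -0.3]
force: [0.4, 0.4, 0.6]
grip_width: 0.0598
```

```bash
python3 reds.py
python3 - <<'E'
from h import *
f=grab('scene'); save(f,'s5.png',(150,100,350,300),3)
C=cloud(f); V=f['color'].max(-1)
m=(V<50)&(C[...,2]>.075)&(C[...,2]<.115)&(abs(C[...,0]-.6)<.08)&(abs(C[...,1]+.312)<.08)
print('handle',m.sum(),np.median(C[m],0),C[m].min(0),C[m].max(0))
E
python3 plan.py .551 -.308 .19 -18.4 6
```

```text
scene red [270.2 250.8] [259 241  24  22 390] med [ 0.513 -0.464  0.069] ztop 0.071 topface [ 0.5161 -0.4615  0.0693] [0.048 0.049 0.009]
scene red [226.8 270. ] [215 260  25  21 414] med [ 0.418 -0.472  0.069] ztop 0.071 topface [ 0.3402 -0.7242  0.3595] [0.203 0.555 0.59 ]
top red [374.9 322.5] [370 314  11  19  81] med [ 0.333 -0.559  0.012] ztop 0.014 topface [ 0.3312 -0.5594  0.0126] [0.037 0.021 0.009]
top blue [186.  249.2] [175 238  23  23 416] med [ 0.495 -0.168  0.074] ztop 0.076 topface [ 0.495  -0.1681  0.0737] [0.045 0.046 0.008]
t 13.0 p [ 0.5366 -0.4147  0.2014] rpy [-3.139  0.013 -0.304] q [ 0.75  0.65 -0.29  1.44  0.2   1.09  0.12] F [-0.   0.1  0.1] w 0.0596
[-3.0, -17.7, 2.0, -0.0, 0.1, 0.2]
[-3.1, -17.7, 2.0, -0.0, 0.1, 0.2]
[-3.1, -17.7, 2.0, -0.0, 0.1, 0.2]
[-3.2, -17.7, 1.9, -0.0, 0.1, 0.2]
[-3.2, -17.6, 1.9, -0.0, 0.1, 0.2]
[-3.3, -17.6, 1.9, -0.0, 0.1, 0.2]
  return _methods._mean(a, axis=axis, dtype=dtype,
  ret = um.true_divide(
Traceback (most recent call last):
ValueError: zero-size array to reduction operation minimum which has no identity
```

View pics/s5.png

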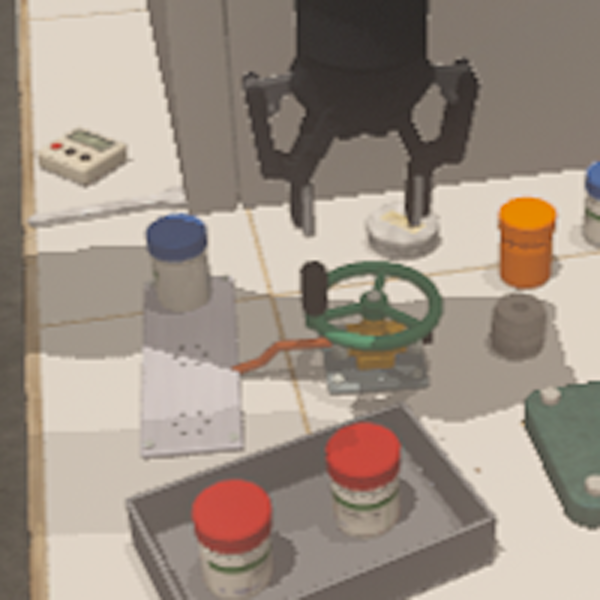

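Both reds stand upright in the bin and the handle is at about (0.552, -0.308). Next is the valve.

{"method": "arm_command", "body": {"targets": [[-3,-18,2,0,0,0],[-3,-18,2,0,0,0],[-3,-18,2,0,0,0],[-3,-18,2,0,0,0],[-3,-18,2,0,0,0],[-3,-18,2,0,0,0],[0,0,0,0,0,0]], "grip": 60}}

```text
clock: 13.7
position: [0.5506, -0.2979, 0.187]
tool_rot: [-3.138, 0.017, -0.305]
force: [0.3, -0.7, 0.2]
grip_width: 0.0512
```

```bash
python3 plan.py .5515 -.308 .135 -18.4 3
```

```text
t 13.7 p [ 0.5506 -0.2979  0.187 ] rpy [-3.138  0.017 -0.305] q [ 0.61  0.59 -0.31  1.61  0.2   1.   -0.07] F [ 0.3 -0.7  0.2] w 0.0512
[1.6, 3.2, 17.3, -0.1, 0.3, 0.3]
[1.5, 3.1, 17.3, -0.1, 0.3, 0.3]
[1.4, 3.1, 17.3, -0.1, 0.3, 0.3]
```

{"method": "arm_command", "body": {"targets": [[1,3,17,0,0.3,0.3],[1,3,17,0,0.3,0.3],[1,3,17,0,0.3,0.3],[0,0,0,0,0,0]]}}

```text
clock: 14.1
position: [0.5505, -0.3047, 0.1346]
tool_rot: [-3.138, 0.001, -0.319]
force: [-0.3, -0.1, -0.6]
grip_width: 0.051
```

```bash
python3 plan.py .5515 -.308 .092 -18.4 3
```

```text
t 14.1 p [ 0.5505 -0.3047  0.1346] rpy [-3.138e+00  1.000e-03 -3.190e-01] q [ 0.61  0.64 -0.29  1.65  0.22  0.88 -0.09] F [-0.3 -0.1 -0.6] w 0.051
[0.7, 1.0, 14.2, -0.1, 0.0, 0.0]
[0.7, 1.0, 14.2, -0.1, 0.0, 0.0]
[0.7, 0.9, 14.2, -0.1, 0.0, 0.0]
```

{"method": "arm_command", "body": {"targets": [[1,1,14,0,0,0],[1,1,14,0,0,0],[0,2,14,0,0,0],[0,0,0,0,0,0]]}}

```text
clock: 14.5
position: [0.5516, -0.3089, 0.0905]
tool_rot: [-3.139, 0.0, -0.319]
force: [-0.5, -0.3, 0.7]
grip_width: 0.0511
```

{"method": "arm_command", "body": {"targets": [[0,0,1,0,0,0],[0,0,1,0,0,0],[0,0,0,0,0,0],[0,0,1,0,0,0],[0,0,0,0,0,0],[0,0,0,0,0,0]], "grip": 0}}

```text
clock: 15.1
position: [0.5522, -0.3091, 0.0888]
tool_rot: [-3.139, -0.001, -0.319]
force: [1.1, -1.5, -6.8]
grip_width: 0.0181
```

```bash
python3 plan.py .5515 -.308 .092 -18.4 1;  python3 - <<'E'
from h import *
f=grab('scene'); save(f,'s6.png',(210,130,330,230),5)
E
```

```text
t 15.1 p [ 0.5522 -0.3091  0.0888] rpy [-3.139e+00 -1.000e-03 -3.190e-01] q [ 0.6   0.71 -0.28  1.67  0.25  0.8  -0.1 ] F [ 1.1 -1.5 -6.8] w 0.0181
[-1.0, -0.8, -3.2, -0.2, -0.1, 0.1]
```

View pics/s6.png

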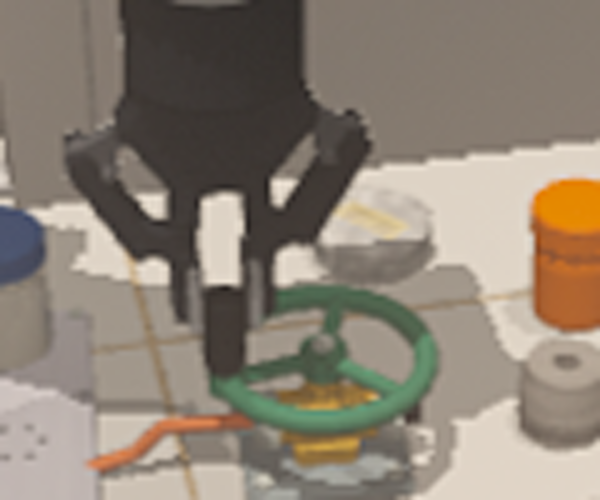

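Run:
```python
from h import *
f=grab('scene'); C=cloud(f)
for v in range(178,208,2): print(v,[(u,f['color'][v,u].max(),C[v,u].round(3).tolist()) for u in (246,248,254,255,260,262)])
```

```text
178 [(246, np.uint8(65), [0.533, -0.315, 0.147]), (248, np.uint8(56), [0.537, -0.316, 0.146]), (254, np.uint8(222), [0.639, -0.123, -0.002]), (255, np.uint8(222), [0.641, -0.125, -0.002]), (260, np.uint8(64), [0.56, -0.327, 0.146]), (262, np.uint8(65), [0.565, -0.325, 0.143])]
180 [(246, np.uint8(67), [0.532, -0.315, 0.142]), (248, np.uint8(60), [0.535, -0.32, 0.144]), (254, np.uint8(221), [0.635, -0.131, -0.003]), (255, np.uint8(222), [0.637, -0.132, -0.003]), (260, np.uint8(65), [0.561, -0.325, 0.139]), (262, np.uint8(64), [0.564, -0.327, 0.139])]
182 [(246, np.uint8(67), [0.532, -0.316, 0.137]), (248, np.uint8(65), [0.536, -0.318, 0.137]), (254, np.uint8(221), [0.63, -0.142, -0.001]), (255, np.uint8(222), [0.633, -0.141, -0.003]), (260, np.uint8(104), [0.561, -0.323, 0.132]), (262, np.uint8(71), [0.564, -0.328, 0.135])]
184 [(246, np.uint8(64), [0.533, -0.313, 0.13]), (248, np.uint8(126), [0.536, -0.316, 0.131]), (254, np.uint8(222), [0.625, -0.152, -0.001]), (255, np.uint8(222), [0.628, -0.152, -0.002]), (260, np.uint8(110), [0.56, -0.326, 0.129]), (262, np.uint8(88), [0.565, -0.
[... 2371 characters left out ...]
 0.079]), (255, np.uint8(67), [0.551, -0.316, 0.077]), (260, np.uint8(157), [0.604, -0.23, -0.001]), (262, np.uint8(107), [0.61, -0.23, -0.003])]
204 [(246, np.uint8(160), [0.57, -0.221, -0.001]), (248, np.uint8(161), [0.573, -0.225, 0.0]), (254, np.uint8(68), [0.549, -0.316, 0.072]), (255, np.uint8(68), [0.55, -0.318, 0.072]), (260, np.uint8(98), [0.566, -0.312, 0.063]), (262, np.uint8(92), [0.57, -0.313, 0.062])]
206 [(246, np.uint8(161), [0.567, -0.227, -0.002]), (248, np.uint8(161), [0.571, -0.229, -0.002]), (254, np.uint8(107), [0.549, -0.315, 0.065]), (255, np.uint8(111), [0.552, -0.314, 0.064]), (260, np.uint8(103), [0.565, -0.313, 0.058]), (262, np.uint8(132), [0.57, -0.313, 0.056])]
```

The depth image shows the fingertips at z≈0.096 while TCP reads 0.089. The fingers are about 20 mm higher than the nominal geometry implies, so they hold only the top of the handle. I'll reopen, go 15 mm lower and regrip.

{"method": "arm_command", "body": {"targets": [[0,0,0,0,0,0],[0,0,0,0,0,0],[0,0,0,0,0,0],[0,0,8,0,0,0],[0,0,7,0,0,0],[0,0,0,0,0,0]], "grip": 50}}

```text
clock: 15.8
position: [0.5525, -0.3092, 0.0729]
tool_rot: [-3.139, -0.002, -0.319]
force: [-0.1, 0.1, -1.0]
grip_width: 0.0428
```

```bash
cat > tip.py <<'E'
from h import *
f=grab('scene'); C=cloud(f); s=bot.observe(); p=s['position']
g=(abs(C[...,0]-p[0])<.06)&(abs(C[...,1]-p[1])<.04)&(C[...,2]>.069)&(C[...,2]<.2)
V=f['color'].max(-1); 
for a,b in((-.06,-.013),(.013,.06)):
    m=g&(C[...,0]-p[0]>a)&(C[...,0]-p[0]<b)&(V<150); z=C[m][:,2]; print('finger',m.sum(),np.sort(z)[:8].round(3))
print(p.round(4),s['force'].round(1),s['grip_width'])
E
python3 tip.py; python3 plan.py .5515 -.308 .074 -18.4 1
```

```text
finger 652 [0.083 0.083 0.083 0.083 0.084 0.085 0.085 0.087]
finger 564 [0.069 0.069 0.069 0.069 0.07  0.07  0.07  0.082]
[ 0.5527 -0.3092  0.0733] [-0.6 -0.2 -0.1] 0.04240225559811805
t 15.85 p [ 0.5527 -0.3092  0.0733] rpy [-3.139e+00 -2.000e-03 -3.190e-01] q [ 0.6   0.73 -0.27  1.68  0.25  0.77 -0.11] F [-0.6 -0.2 -0.1] w 0.0424
[-1.5, -0.8, -0.7, -0.2, -0.1, 0.1]
```

{"method": "arm_command", "body": {"targets": [[0,0,0,0,0,0],[0,0,0,0,0,0],[0,0,0,0,0,0],[0,0,0,0,0,0],[0,0,0,0,0,0]], "grip": 0, "grip_force": 60}}

```text
clock: 16.35
position: [0.5524, -0.3091, 0.0734]
tool_rot: [-3.139, -0.001, -0.319]
force: [0.1, 0.0, -2.7]
grip_width: 0.0188
```

```bash
python3 tip.py
cat > circ.py <<'E'
# usage: circ.py step_deg n [cx cy]  -> rows along the circle from the measured pose (clockwise negative)
import sys
from h import *
from scipy.spatial.transform import Rotation as Ro
st=float(sys.argv[1]);n=int(sys.argv[2]);c=np.array([float(x) for x in sys.argv[3:5]]) ; z0=float(sys.argv[5]) 
s=bot.observe();p=s['position'];R=Ro.from_euler('xyz',s['tool_rot']); v=p[:2]-c; a=np.arctan2(v[1],v[0])
print('t',round(s['clock'],2),'p',p.round(4),'F',s['force'].round(1),'w',round(s['grip_width'],4),'r',np.hypot(*v).round(4),'ang',np.degrees(a).round(1),'rel station',np.degrees(a)+18.4)
G=Ro.from_euler('xyz',[np.pi,0,-.32]); rv=np.degrees(R.inv().apply((G*R.inv()).as_rotvec()));print('tilt fix',rv.round(1))
q=p.copy()
for i in range(1,n+1):
    b=a+np.radians(st)*i; r=.048; g=np.r_[c+r*np.array([np.cos(b),np.sin(b)]),p[2]+(z0-p[2])*i/n]
    print((R.inv().apply(g-q)*1000).round(1).tolist()); q=g
E
python3 circ.py -8 4 .600 -.312 .073
```

```text
finger 646 [0.08  0.081 0.082 0.084 0.084 0.085 0.085 0.085]
finger 465 [0.069 0.069 0.07  0.071 0.071 0.085 0.087 0.087]
[ 0.5524 -0.3091  0.0734] [-0.1 -0.3 -1.7] 0.019041554438081552
t 16.4 p [ 0.5524 -0.3091  0.0734] F [-0.1 -0.3 -1.7] w 0.019 r 0.0477 ang 176.5 rel station 194.93144474725082
tilt fix [-0.2 -0.1  0.1]
[-1.5, -6.5, 0.1]
[-0.3, -6.7, 0.1]
[0.6, -6.7, 0.1]
[1.5, -6.5, 0.1]
```

{"method": "arm_command", "body": {"targets": [[-1,-6,0,0,0,0],[0,-7,0,0,0,0],[1,-7,0,0,0,0],[2,-6,0,0,0,0]]}}

```text
clock: 16.8
position: [0.5622, -0.285, 0.0734]
tool_rot: [-3.141, -0.001, -0.321]
force: [-0.3, -3.4, -2.4]
grip_width: 0.019
```

```bash
python3 circ.py -10 8 .600 -.312 .073
```

```text
t 16.8 p [ 0.5622 -0.285   0.0734] F [-0.3 -3.4 -2.4] w 0.019 r 0.0465 ang 144.5 rel station 162.85064603612847
tilt fix [-0.1 -0.1 -0. ]
[1.7, -8.2, 0.1]
[4.5, -7.1, 0.1]
[5.6, -6.2, 0.1]
[6.6, -5.1, 0.1]
[7.4, -3.9, 0.1]
[8.0, -2.6, 0.1]
[8.3, -1.1, 0.1]
[8.4, 0.3, 0.1]
```

The wheel is turning, with about 3.4 N at the handle, as specified. I'll keep closing.

{"method": "arm_command", "body": {"targets": [[3,-8,0,0,0,0],[4,-7,0,0,0,0],[6,-6,0,0,0,0],[7,-5,0,0,0,0],[7,-4,0,0,0,0],[8,-3,0,0,0,0],[8,-1,0,0,0,0],[8,0,0,0,0,0]]}}

```text
clock: 17.6
position: [0.6232, -0.2723, 0.0733]
tool_rot: [3.132, -0.001, -0.323]
force: [-8.7, -8.9, 3.7]
grip_width: 0.0192
```

```bash
python3 circ.py -9 8 .600 -.312 .073
```

```text
t 17.6 p [ 0.6232 -0.2723  0.0733] F [-8.7 -8.9  3.7] w 0.0192 r 0.046 ang 59.7 rel station 78.07230200634899
tilt fix [ 0.6 -0.1 -0.2]
[7.6, 0.2, 0.1]
[6.8, 3.2, 0.1]
[6.2, 4.2, 0.1]
[5.5, 5.2, 0.1]
[4.6, 6.0, 0.1]
[3.6, 6.6, 0.1]
[2.5, 7.1, 0.1]
[1.4, 7.4, 0.1]
```

```bash
python3 circ.py -9 8 .600 -.3155 .073
```

```text
t 17.6 p [ 0.6232 -0.2723  0.0733] F [-8.7 -8.9  3.7] w 0.0192 r 0.0491 ang 61.7 rel station 80.13713044355958
tilt fix [ 0.6 -0.1 -0.2]
[7.1, 2.9, 0.1]
[6.9, 3.0, 0.1]
[6.4, 4.0, 0.1]
[5.7, 5.0, 0.1]
[4.8, 5.8, 0.1]
[3.9, 6.5, 0.1]
[2.8, 7.0, 0.1]
[1.7, 7.3, 0.1]
```

{"method": "arm_command", "body": {"targets": [[7,3,0,0,0,0],[7,3,0,0,0,0],[6,4,0,0,0,0],[6,5,0,0,0,0],[5,6,0,0,0,0],[4,6,0,0,0,0]]}}

```text
clock: 18.2
position: [0.6475, -0.3067, 0.0733]
tool_rot: [3.132, 0.008, -0.321]
force: [-10.3, 1.1, 5.6]
grip_width: 0.0192
```

```bash
python3 circ.py -5 8 .600 -.3155 .073
```

```text
t 18.2 p [ 0.6475 -0.3067  0.0733] F [-10.3   1.1   5.6] w 0.0192 r 0.0484 ang 10.5 rel station 28.927613371662865
tilt fix [ 0.6  0.5 -0.1]
[1.5, 3.9, 0.1]
[1.5, 3.9, 0.1]
[1.2, 4.0, 0.1]
[0.8, 4.1, 0.1]
[0.5, 4.2, 0.1]
[0.1, 4.2, 0.1]
[-0.3, 4.2, 0.1]
[-0.6, 4.1, 0.1]
```

{"method": "arm_command", "body": {"targets": [[0,4,0,0,0,0],[1,4,0,0,0,0],[1,4,0,0,0,0],[0,4,0,0,0,0],[0,4,0,0,0,0]]}}

```text
clock: 18.7
position: [0.6472, -0.3227, 0.0736]
tool_rot: [3.137, 0.004, -0.317]
force: [4.9, 2.2, -4.4]
grip_width: 0.0191
```

```bash
python3 circ.py -5 4 .599 -.3155 .073
```

```text
t 18.7 p [ 0.6472 -0.3227  0.0736] F [ 4.9  2.2 -4.4] w 0.0191 r 0.0487 ang -8.5 rel station 9.863883278071539
tilt fix [0.3 0.2 0.1]
[-0.2, 4.3, 0.2]
[0.2, 4.2, 0.2]
[-0.2, 4.2, 0.2]
[-0.6, 4.1, 0.2]
```

{"method": "arm_command", "body": {"targets": [[0,4,0,0,0,0],[0,4,0,0,0,0],[0,4,0,0,0,0]]}}

```text
clock: 19.0
position: [0.6448, -0.3322, 0.0734]
tool_rot: [3.141, 0.003, -0.316]
force: [4.7, 22.2, 0.3]
grip_width: 0.0188
```

{"method": "arm_command", "body": {"targets": [[-1,4,0,0,0,0],[-1,4,0,0,0,0]]}}

```text
clock: 19.2
position: [0.6446, -0.3319, 0.0735]
tool_rot: [-3.132, 0.0, -0.311]
force: [14.1, 15.6, -6.2]
grip_width: 0.0192
```

```bash
python3 circ.py 9 4 .599 -.3155 .073
```

```text
t 19.2 p [ 0.6446 -0.3319  0.0735] F [14.1 15.6 -6.2] w 0.0192 r 0.0485 ang -19.8 rel station -1.3829069734970574
tilt fix [-0.5  0.   0.5]
[-0.8, -7.5, 0.2]
[-1.5, -7.4, 0.2]
[-2.6, -7.1, 0.2]
[-3.7, -6.6, 0.2]
```

The stop is met: the TCP stays at (0.6446, -0.332) with about 22 N building up, at station angle about 0. Now I'll open anticlockwise by two turns, in rows of about 12°.

```bash
python3 circ.py 12 8 .599 -.3150 .073
```

```text
t 19.2 p [ 0.6446 -0.3319  0.0735] F [14.1 15.6 -6.2] w 0.0192 r 0.0487 ang -20.3 rel station -1.936948203751765
tilt fix [-0.5  0.   0.5]
[-1.3, -10.0, 0.2]
[-2.7, -9.7, 0.2]
[-4.6, -8.9, 0.2]
[-6.4, -7.7, 0.1]
[-7.9, -6.2, 0.1]
[-9.0, -4.5, 0.1]
[-9.7, -2.5, 0.1]
[-10.0, -0.4, 0.1]
```

{"method": "arm_command", "body": {"targets": [[-1,-10,0,0,0,0],[-3,-10,0,0,0,0],[-5,-9,0,0,0,0],[-6,-8,0,0,0,0],[-8,-6,0,0,0,0],[-9,-4,0,0,0,0],[-10,-2,0,0,0,0],[-10,0,0,0,0,0]]}}

```text
clock: 20.0
position: [0.6155, -0.269, 0.0735]
tool_rot: [-3.13, -0.014, -0.31]
force: [5.6, 3.2, -3.4]
grip_width: 0.0191
```

```bash
python3 circ.py 12 8 .599 -.3150 .073
```

```text
t 20.0 p [ 0.6155 -0.269   0.0735] F [ 5.6  3.2 -3.4] w 0.0191 r 0.0488 ang 70.2 rel station 88.63084798039904
tilt fix [-0.6 -0.8  0.6]
[-10.0, 1.5, -0.1]
[-9.6, 2.8, -0.1]
[-8.9, 4.7, -0.1]
[-7.7, 6.4, -0.1]
[-6.2, 7.9, -0.1]
[-4.4, 9.0, -0.1]
[-2.4, 9.7, -0.1]
[-0.4, 10.0, -0.1]
```

{"method": "arm_command", "body": {"targets": [[-10,1,0,-0.1,-0.1,0.1],[-10,3,0,-0.1,-0.1,0.1],[-9,5,0,-0.1,-0.1,0.1],[-8,6,0,-0.1,-0.1,0.1],[-6,8,0,-0.1,-0.1,0.1],[-4,9,0,-0.1,-0.1,0.1],[-2,10,0,0,0,0],[0,10,0,0,0,0]]}}

```text
clock: 20.8
position: [0.552, -0.3092, 0.0736]
tool_rot: [3.14, -0.015, -0.322]
force: [20.1, 1.2, -16.0]
grip_width: 0.0189
```

```bash
python3 circ.py 12 8 .599 -.3150 .073
```

```text
t 20.8 p [ 0.552  -0.3092  0.0736] F [ 20.1   1.2 -16. ] w 0.0189 r 0.0474 ang 173.0 rel station 191.40166656568704
tilt fix [ 0.1 -0.9 -0.1]
[2.4, 9.7, 0.1]
[4.9, 8.7, 0.2]
[6.6, 7.5, 0.2]
[8.1, 6.0, 0.2]
[9.1, 4.2, 0.2]
[9.8, 2.2, 0.2]
[10.0, 0.1, 0.2]
[9.8, -2.0, 0.2]
```

{"method": "arm_command", "body": {"targets": [[4,10,0,0,-0.1,0],[6,9,0,0,-0.1,0],[7,8,0,0,-0.1,0],[8,6,0,0,-0.1,0],[9,4,0,0,-0.1,0],[10,2,0,0,-0.1,0],[10,0,0,0,-0.1,0],[10,-2,0,0,0,0]]}}

```text
clock: 21.6
position: [0.5985, -0.3627, 0.0733]
tool_rot: [-3.134, 0.004, -0.323]
force: [-2.1, 8.8, 3.9]
grip_width: 0.0188
```

```bash
python3 circ.py 12 8 .5995 -.3150 .073
```

```text
t 21.6 p [ 0.5985 -0.3627  0.0733] F [-2.1  8.8  3.9] w 0.0188 r 0.0477 ang -91.3 rel station -72.85721908804766
tilt fix [-0.4  0.2 -0.2]
[9.3, -3.7, 0.0]
[8.2, -5.8, 0.1]
[6.8, -7.4, 0.1]
[5.1, -8.6, 0.1]
[3.2, -9.5, 0.1]
[1.2, -10.0, 0.1]
[-0.9, -10.0, 0.1]
[-3.0, -9.6, 0.1]
```

{"method": "arm_command", "body": {"targets": [[9,-4,0,0,0,0],[8,-6,0,0,0,0],[7,-7,0,0,0,0],[5,-9,0,0,0,0],[3,-9,0,0,0,0],[1,-10,0,0,0,0],[-1,-10,0,0,0,0],[-3,-10,0,0,0,0]]}}

```text
clock: 22.4
position: [0.648, -0.3152, 0.0735]
tool_rot: [-3.141, 0.0, -0.329]
force: [-0.2, -3.1, -1.3]
grip_width: 0.0192
```

```bash
python3 circ.py 12 8 .5995 -.3150 .073
```

```text
t 22.4 p [ 0.648  -0.3152  0.0735] F [-0.2 -3.1 -1.3] w 0.0192 r 0.0485 ang -0.2 rel station 18.1999370655933
tilt fix [-0.   0.  -0.5]
[-4.7, -9.0, 0.1]
[-6.0, -8.1, 0.1]
[-7.5, -6.6, 0.1]
[-8.7, -4.9, 0.1]
[-9.6, -3.0, 0.1]
[-10.0, -0.9, 0.1]
[-10.0, 1.2, 0.1]
[-9.5, 3.2, 0.1]
```

That is one turn plus about 18°. On to the second.

{"method": "arm_command", "body": {"targets": [[-5,-9,0,0,0,0],[-6,-8,0,0,0,0],[-7,-7,0,0,0,0],[-9,-5,0,0,0,0],[-9,-3,0,0,0,0],[-10,-1,0,0,0,0],[-10,1,0,0,0,0],[-9,3,0,0,0,0]]}}

```text
clock: 23.2
position: [0.5933, -0.2668, 0.0735]
tool_rot: [3.135, -0.003, -0.33]
force: [5.7, -11.1, -7.8]
grip_width: 0.0189
```

```bash
python3 circ.py 12 8 .5995 -.3150 .073
```

```text
t 23.2 p [ 0.5933 -0.2668  0.0735] F [  5.7 -11.1  -7.8] w 0.0189 r 0.0486 ang 97.4 rel station 115.7589965398017
tilt fix [ 0.4 -0.2 -0.6]
[-8.2, 5.9, 0.1]
[-7.2, 7.0, 0.1]
[-5.6, 8.3, 0.1]
[-3.7, 9.3, 0.1]
[-1.7, 9.9, 0.1]
[0.4, 10.0, 0.1]
[2.5, 9.7, 0.1]
[4.4, 9.0, 0.1]
```

{"method": "arm_command", "body": {"targets": [[-8,6,0,0,0,-0.1],[-7,7,0,0,0,-0.1],[-5,8,0,0,0,-0.1],[-3,9,0,0,0,-0.1],[-1,10,0,0,0,-0.1],[1,10,0,0,0,-0.1],[3,10,0,0,0,0],[5,9,0,0,0,0]]}}

```text
clock: 24.0
position: [0.5532, -0.3251, 0.0734]
tool_rot: [3.138, 0.0, -0.316]
force: [0.2, 4.0, -0.4]
grip_width: 0.0192
```

```bash
python3 circ.py 12 8 .5998 -.3150 .073
```

```text
t 24.0 p [ 0.5532 -0.3251  0.0734] F [ 0.2  4.  -0.4] w 0.0192 r 0.0477 ang -167.8 rel station -149.36990791788403
tilt fix [0.2 0.  0.2]
[5.7, 8.2, 0.1]
[7.5, 6.7, 0.1]
[8.7, 5.0, 0.1]
[9.6, 3.0, 0.1]
[10.0, 1.0, 0.1]
[10.0, -1.1, 0.0]
[9.5, -3.2, 0.0]
[8.7, -5.1, 0.0]
```

{"method": "arm_command", "body": {"targets": [[6,8,0,0,0,0],[7,7,0,0,0,0],[9,5,0,0,0,0],[10,3,0,0,0,0],[10,1,0,0,0,0],[10,-1,0,0,0,0],[9,-3,0,0,0,0],[9,-5,0,0,0,0]]}}

```text
clock: 24.8
position: [0.6192, -0.359, 0.0732]
tool_rot: [-3.135, 0.005, -0.314]
force: [-10.0, 15.1, 9.3]
grip_width: 0.0192
```

```bash
python3 circ.py 10 6 .5998 -.3150 .073
python3 - <<'E'
from h import *
p=bot.observe()['position'][:2]; c=np.array([.5998,-.315])
a=lambda q:np.degrees(np.arctan2(*(np.array(q)-c)[::-1]))
print('left to stop pose deg',a([.6446,-.3321])-a(p))
E
```

```text
t 24.8 p [ 0.6192 -0.359   0.0732] F [-10.   15.1   9.3] w 0.0192 r 0.0481 ang -66.2 rel station -47.831244645223585
tilt fix [-0.4  0.3  0.3]
[5.7, -6.1, 0.0]
[4.6, -7.0, 0.1]
[3.3, -7.7, 0.1]
[1.9, -8.1, 0.1]
[0.5, -8.4, 0.1]
[-1.0, -8.3, 0.1]
left to stop pose deg 45.339567748910014
```

{"method": "arm_command", "body": {"targets": [[5,-7,0,0,0,0],[4,-7,0,0,0,0],[3,-8,0,0,0,0],[2,-8,0,0,0,0]]}}

```text
clock: 25.2
position: [0.6427, -0.3368, 0.0733]
tool_rot: [-3.137, 0.005, -0.316]
force: [-6.1, 0.5, 3.3]
grip_width: 0.0187
```

```bash
cat > left.py <<'E'
from h import *
s=bot.observe();p=s['position'][:2]; c=np.array([.5998,-.315])
a=lambda q:np.degrees(np.arctan2(*(np.array(q)-c)[::-1]))
print(s['clock'],p,'left to stop pose deg',a([.6446,-.3321])-a(p),'F',s['force'],'w',s['grip_width'],'qd',abs(s['qd']).max())
E
python3 left.py;  python3 circ.py 3 2 .5998 -.3150 .073
```

```text
25.2 [ 0.64268197 -0.33680056] left to stop pose deg 6.056436981477432 F [-6.1313065   0.46234023  3.27123865] w 0.01870198473744678 qd 0.11852450457450044
t 25.2 p [ 0.6427 -0.3368  0.0733] F [-6.1  0.5  3.3] w 0.0187 r 0.0481 ang -26.9 rel station -8.548113877791
tilt fix [-0.2  0.3  0.2]
[0.2, -2.5, 0.2]
[0.2, -2.5, 0.2]
```

{"method": "arm_command", "body": {"targets": [[0,-3,0,0,0,0],[0,-2,0,0,0,0],[0,0,0,0,0,0],[0,0,0,0,0,0],[0,0,0,0,0,0],[0,0,0,0,0,0]]}}

```text
clock: 25.8
position: [0.6452, -0.3308, 0.0734]
tool_rot: [-3.137, 0.004, -0.315]
force: [-0.3, -0.3, -0.6]
grip_width: 0.019
```

```bash
python3 left.py; python3 reds.py
python3 - <<'E'
from h import *
f=grab('scene'); save(f,'s7.png',(150,100,350,300),3)
E
python3 left.py
```

```text
25.8 [ 0.64519808 -0.33079913] left to stop pose deg -1.703111091927724 F [-0.25435954 -0.31157295 -0.62269514] w 0.018959865552605586 qd 0.0032182776438819745
scene red [270.5 250. ] [259 241  24  19 357] med [ 0.515 -0.462  0.069] ztop 0.071 topface [ 0.3892 -0.7191  0.3595] [0.301 0.565 0.59 ]
scene red [226.8 270. ] [215 260  25  21 413] med [ 0.417 -0.472  0.069] ztop 0.071 topface [ 0.3399 -0.7235  0.3598] [0.202 0.557 0.589]
top red [326.5 235.8] [315 225  23  22 395] med [ 0.514 -0.457  0.068] ztop 0.07 topface [ 0.4815 -0.4165  0.4911] [0.111 0.126 0.853]
top red [333.2 283.2] [322 272  23  23 417] med [ 0.418 -0.467  0.068] ztop 0.07 topface [ 0.418  -0.4211  0.4909] [0.044 0.136 0.854]
top red [374.9 322.5] [370 314  11  19  81] med [ 0.333 -0.559  0.012] ztop 0.014 topface [ 0.3308 -0.5587  0.0121] [0.037 0.023 0.008]
25.95 [ 0.64519396 -0.33075739] left to stop pose deg -1.748493739081951 F [ 0.21812873  0.55500127 -0.01898991] w 0.018880588672227548 qd 0.0011158757578489439
```

View pics/s7.png

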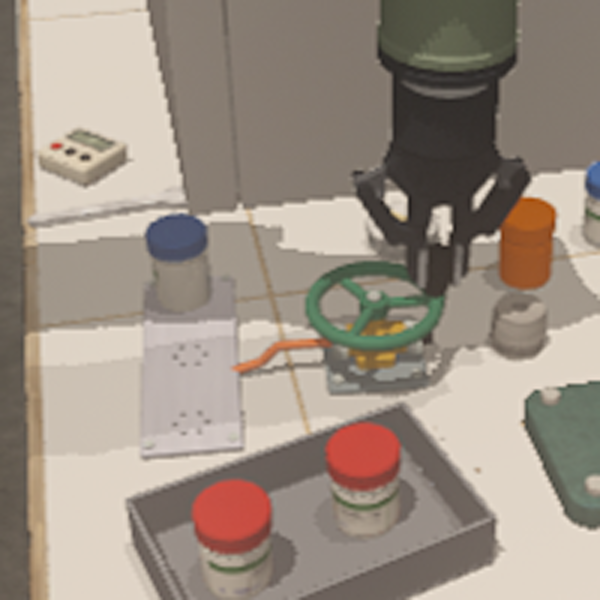

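The handle is gripped at the station +x direction, two counted turns from the stop and at rest. Both reds are upright in the bin and the blue pot is in place. Handing in.

```bash
python3 -c "
from workcell import bot
print(bot.job_done())"
```

```text
the job is handed in; nothing more can be done
None
```

I finished the job and handed it in at about 26 s of the 72 s allowed; the hand-in gives no verdict.

- **Pots:** Both red-capped pots stand upright in the bin, with cap tops about 0.07 m above the bench, at about (0.418, -0.47) and (0.515, -0.46). The blue pot last measured at (0.495, -0.168), the same as at the start, and still looks in place in the final picture.
- **Valve closed:** The stop showed as no further movement and about 22 N at the handle. The angle agreed with the station direction to about 2°.
- **Valve backed off:** I counted two turns anticlockwise. The arm ended about 1.7° past its pose at the stop, against an allowance of about 17°. It is still gripping the handle, with the fingers 19 mm apart and the grip set to 60 N, at rest with under 1 N at the wrist.
- **What disagreed:** The depth image showed the fingertips about 20 mm higher than the stated tool geometry. Because of this, my first grasp of the second red pot closed on nothing, and my first grip on the handle was too high. I redid both lower down, and both then held.
- **Not measured:** I did not measure the die, tin and punch again afterwards. The die and tin looked unmoved in the last picture; the punch was outside it. The wheel angle comes from the arm's path, not from a direct reading.

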